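# Fetch the sample jar from behind the buffer bottles

### The arm

A 6-joint arm with a two-finger parallel gripper is mounted at the origin on the work surface. World frame = base frame: x ahead of the robot, y to its left, z up, the work surface at z = 0. Lengths are in m, angles in rad, forces in N, time in s.
With the tool pointing down it reaches from about 0.35 to 0.975 m from the base axis. Payload 4.9 kg.
Tool frame: the origin (TCP) lies on the centre line of the jaws, within the pads' length; the fingertips stand 8 mm ahead of it and the grasp point (between the pads) lies 11 mm behind it; z points along the fingers, y is the line along which they close (so a half turn about z gives the same grasp; the last joint's range is limited). The gripper opens to 85 mm and grips with 20 to 120 N. Pads are 22 mm wide; open, the fingers measure 114 mm over their backs; the gripper's body (76 mm by 85 mm) begins 54 mm behind the grasp point. The pads swing forward as they close: fully open they stand 13 mm farther back than shut.
Start: joints at [-0.119, 0.053, 1.613, -0, 1.476, -0.119], TCP at [0.625, 0, 0.239] pointing down, gripper open.
Joint ranges: [-3.01, 3.01], [-1.01, 2.22], [0.06, 2.58], [-1.02, 4.17], [0.09, 2.62], [-3.14, 3.14]. Speed limits (rad/s): [2.57, 2.57, 3.14, 3.14, 3.14, 3.14].

### API

Orientations are given as a rotation vector (axis times angle).
In Python, from station import ctrl gives the robot as it stands.
- The arm moves only by the tool advance, called after "Call:" by a JSON object that holds its "method" and its "body", one argument or row to a line. Schema: {"type":"object","properties":{"plan":{"type":"array","items":{"type":"object","properties":{"jaw":{"type":"number"},"sx":{"type":"number"},"sy":{"type":"number"},"sz":{"type":"number"},"wx":{"type":"number"},"wy":{"type":"number"},"wz":{"type":"number"}},"additionalProperties":false,"required":["jaw"]},"minItems":1,"maxItems":20},"grip_force":{"type":"number"},"only":{"type":"string"},"quiet":{"type":"boolean"},"lines":{"type":"string"}},"required":["plan"],"additionalProperties":false}. plan is a list of rows, 1 to 20 of them, each an object with the fields jaw (the finger opening in m), sx, sy, sz (the shift in normalised numbers (1 is 1 m)), wx, wy, wz (a rotation vector in parts of the range, where 1.0 means 4 rad); a field left out counts as zero (the opening has to be given); each row is the pose to reach, as a shift and turn from the pose commanded when the call began, along the tool's axes at that moment; what a row does not reach only later rows make up. A row lasts 1/12 s, in which the tool goes at most 0.0417 m and 0.125 rad, less where a joint would pass 70% of its speed; a pose out of reach is approached as far as the arm can. The fingers move at their own pace and stop on an object; grip_force is the grip in N (left out, the last holds). Time passes only in rows, so rows that do not move let the fingers close. The tool returns the time, the measured TCP pose, the force, the opening and the grip force at its end. only (a regular expression) keeps the lines of the reply that match it, lines (a string "A,B") keeps lines A to B, and quiet returns only ok. Shift and turn numbers lie between -1 and 1, and a call with a number outside is refused. Input that does not fit is refused with a message, and nothing moves.
- ctrl.get_obs(): the state, without advancing time (a new reading comes with each control period).
- ctrl.get_image(name): name is "scene" or "side" or "wrist"; returns the picture (480x640x3 uint8, red, green, blue); there is no depth.
- ctrl.camera_params(name): a dict with "fx", "fy", "cx", "cy" (pixels), "k1" (the pictures are not rectified: a ray, as slopes to the right and down, at radius r is drawn at 1 + k1 r^2 times it, then the intrinsics apply), "T" (4x4, takes a point from camera to world coordinates); the wrist camera has in their place "tool_from_camera" (4x4, takes a point from camera to tool coordinates, whose origin is the TCP and whose axes are the flange's). Camera axes: x right, y down, z forward; pixel columns grow to the right and rows downward; lengths in m; the calibration is good to about 2 mm. A picture is of the moment at which its call begins: read the wrist's pose just before it. camera_params takes no time and is no camera call.
- ctrl.finish_job(): hands the job in; it is judged then, once.
Trained networks look in the newest picture that a camera, given by its name, has taken for a name from the list of things; names that differ only in an ending like _2 or _b are one class to them, and where a whole thing is asked for, a point or a joint stands for the part that bears it (a point fixed in the world has none). Each returns a list of dicts, best first, with "p" (0 to 1); they miss things now and then, are a little off and sometimes report something else, mostly with a low value. They report only what shows in the picture. A call takes as long as a camera call.
- ctrl.find_in(camera, thing): "extent" ([left, top, right, bottom] in pixels, round what is visible of it).
- ctrl.cut_out(camera, thing): "mask" (480x640 bool, what is visible of it) and "extent" ([left, top, right, bottom] in pixels, round what is visible of it).
- ctrl.tip_of(camera, thing): "xy" ([column, row] in pixels: a listed point, or the origin of a listed thing).
The state is a dict: "t": time; "q": joint angles; "dq": joint speeds; "effort": joint torques, N m; "tool_pos": TCP position; "tool_rot": TCP orientation; "contact_force": force on the tool from outside, world axes, zero at the start; "wrist_torque": the same for the moment, N m; "opening": finger opening in m; "grip_force": force on a finger pad.
Only numpy, scipy, OpenCV 4.12 (cv2) and the standard library are available. Lean on these libraries where they do the work, as an engineer would, in place of code of your own. Each camera call takes 0.05 s, during which the arm holds its last target. There are 200 camera calls.

### The job

In the brewery's lab corner the amber sample jar is hemmed in by the three buffer bottles: without shifting the jar, first stand all three bottles in the black tray, then set the jar on the middle of the stirrer's round plate, centred in the grey ring, and only after that put each bottle back on the middle of the pad of its own colour. Keep jar and bottles upright and set them down gently, never dropping them; leave the handheld meter alone.

Things in the scene. Friction and masses are not known exactly. Their poses are not given: they have to be found in the camera images.
- bottle_red: red buffer bottle: white round bottle, 48 mm diameter up to 68 mm height, with a red band, tapering to a 25 mm neck (82 to 88 mm), and a red screw cap 33 mm diameter from 88 mm to its top at 115 mm, fixed on tight and strong enough to lift by. 0.10 to 0.20 kg. Loose; starts standing on the red pad. Origin: centre of its underside, z up.
- bottle_yellow: yellow buffer bottle: white round bottle, 48 mm diameter up to 68 mm height, with a yellow band, tapering to a 25 mm neck (82 to 88 mm), and a yellow screw cap 33 mm diameter from 88 mm to its top at 115 mm, fixed on tight and strong enough to lift by. 0.10 to 0.20 kg. Loose; starts standing on the yellow pad. Origin: centre of its underside, z up.
- bottle_blue: blue buffer bottle: white round bottle, 48 mm diameter up to 68 mm height, with a blue band, tapering to a 25 mm neck (82 to 88 mm), and a blue screw cap 33 mm diameter from 88 mm to its top at 115 mm, fixed on tight and strong enough to lift by. 0.10 to 0.20 kg. Loose; starts standing on the blue pad. Origin: centre of its underside, z up.
- jar: sample jar: short round amber-glass jar, 46 mm diameter, with a black lid 48 mm diameter from 38 mm to its top at 52 mm. 0.08 to 0.16 kg. Loose; starts at the back middle of the station, on a 10 mm thick grey slab, with one bottle in front of it and one on either side, 85 mm between centres. Origin: centre of its underside, z up.
- pad_red: red pad: red disc 72 mm diameter, 3 mm thick, fixed on the grey bottle station (a slab 170 x 250 x 10 mm, with a lip 24 mm high in all along its far edge, 42 mm beyond the jar's place). Home of the red bottle. Origin: centre of its underside, which lies 10 mm above the table; its top is 3 mm above its origin.
- pad_yellow: yellow pad: yellow disc 72 mm diameter, 3 mm thick, fixed on the grey bottle station (a slab 170 x 250 x 10 mm, with a lip 24 mm high in all along its far edge, 42 mm beyond the jar's place). Home of the yellow bottle. Origin: centre of its underside, which lies 10 mm above the table; its top is 3 mm above its origin.
- pad_blue: blue pad: blue disc 72 mm diameter, 3 mm thick, fixed on the grey bottle station (a slab 170 x 250 x 10 mm, with a lip 24 mm high in all along its far edge, 42 mm beyond the jar's place). Home of the blue bottle. Origin: centre of its underside, which lies 10 mm above the table; its top is 3 mm above its origin.
- tray: black tray, square, 180 x 180 mm, walls 4 mm thick and 14 mm high, inner floor 4 mm above the table; fixed, empty, on the left or the right of the station. The side area: room for the three bottles. Origin: centre of its underside; x and y along its sides, z up.
- stirrer: magnetic stirrer: white box 150 x 120 x 34 mm with a round white plate 96 mm diameter on it, its top 38 mm above the table, with a thin grey ring of 60 mm diameter marked on it; fixed, on the other side of the station from the tray. Origin: on the plate's axis, at the underside of the box (table height), z up.
- meter: bystander: black handheld meter lying between robot and station, 60 x 150 x 26 mm, long along its y. Loose; leave alone. (Two more bystanders, a glass beaker and a green funnel, both 85 mm high, stand beyond the far edge of the station, at least 50 mm clear of it.) Origin: centre of its underside, z up.

How it is judged:
On the way, in this order (a step that is already met when the one before it is completed fails the run):
1. all three bottles stand in the tray, the jar still in its first place (x of bottle_red in the frame of tray between -0.066 and 0.066 m and y of bottle_red in the frame of tray between -0.066 and 0.066 m and z of each of bottle_red, bottle_yellow, bottle_blue in the frame of tray below 0.009 m and angle between each of bottle_red, bottle_yellow, bottle_blue's own z axis and vertical below 0.1 rad and linear speed of each of bottle_red, bottle_yellow, bottle_blue below 0.03 m/s and x of bottle_yellow in the frame of tray between -0.066 and 0.066 m and y of bottle_yellow in the frame of tray between -0.066 and 0.066 m and x of bottle_blue in the frame of tray between -0.066 and 0.066 m and y of bottle_blue in the frame of tray between -0.066 and 0.066 m and distance of jar from where it was at the start of the episode below 0.02 m), for 0.2 s.
2. the jar stands let go on the middle of the stirrer's plate, the bottles still in the tray (horizontal distance between jar and stirrer below 0.012 m and z of jar in the frame of stirrer between 0.034 and 0.042 m and angle between each of jar, bottle_red, bottle_yellow, bottle_blue's own z axis and vertical below 0.1 rad and linear speed of each of jar, bottle_red, bottle_yellow, bottle_blue below 0.03 m/s and x of bottle_red in the frame of tray between -0.066 and 0.066 m and y of bottle_red in the frame of tray between -0.066 and 0.066 m and z of each of bottle_red, bottle_yellow, bottle_blue in the frame of tray below 0.009 m and x of bottle_yellow in the frame of tray between -0.066 and 0.066 m and y of bottle_yellow in the frame of tray between -0.066 and 0.066 m and x of bottle_blue in the frame of tray between -0.066 and 0.066 m and y of bottle_blue in the frame of tray between -0.066 and 0.066 m and contact force between the fingers and jar below 0.1 N), for 0.2 s.
At the end, for the whole second after the job is handed in: The jar stands upright on the stirrer's plate, within 12 mm of its centre; each bottle stands upright on the pad of its own colour, within 12 mm of the pad's centre; all let go and at rest; the handheld meter within 30 mm of where it was (horizontal distance between jar and stirrer below 0.012 m and z of jar in the frame of stirrer between 0.034 and 0.042 m and angle between each of jar, bottle_red, bottle_yellow, bottle_blue's own z axis and vertical below 0.1 rad and linear speed of each of jar, bottle_red, bottle_yellow, bottle_blue below 0.03 m/s and horizontal distance between bottle_red and pad_red below 0.012 m and z of bottle_red in the frame of pad_red between -0.001 and 0.007 m and horizontal distance between bottle_yellow and pad_yellow below 0.012 m and z of bottle_yellow in the frame of pad_yellow between -0.001 and 0.007 m and horizontal distance between bottle_blue and pad_blue below 0.012 m and z of bottle_blue in the frame of pad_blue between -0.001 and 0.007 m and contact force between the fingers and jar below 0.1 N and contact force between the fingers and bottle_red below 0.1 N and contact force between the fingers and bottle_yellow below 0.1 N and contact force between the fingers and bottle_blue below 0.1 N and distance of meter from where it was at the start of the episode below 0.03 m); the robot touches nothing.
It fails at once if the jar or a bottle is tipped over (more than 35 degrees) (angle between any of jar, bottle_red, bottle_yellow, bottle_blue's own z axis and vertical above 0.6 rad).
It fails at once if the jar or a bottle is dropped (moves faster than 0.5 m/s while not held, a fall of over 12 mm) ((linear speed of jar above 0.5 m/s and contact force between the fingers and jar below 0.05 N) or (linear speed of bottle_red above 0.5 m/s and contact force between the fingers and bottle_red below 0.05 N) or (linear speed of bottle_yellow above 0.5 m/s and contact force between the fingers and bottle_yellow below 0.05 N) or (linear speed of bottle_blue above 0.5 m/s and contact force between the fingers and bottle_blue below 0.05 N)).
It fails at once if the handheld meter is shifted by more than 30 mm (distance of meter from where it was at the start of the episode above 0.03 m).
It also fails if it takes over 144 s, if anything falls off the work surface, if the arm or the gripper's body presses on something with over 40 N, if the wrist force passes 120 N, or if a joint passes its speed limit or range.

## Working session

There is one attempt and no reset: what is moved stays moved. The work goes in short steps, Python scripts to look and compute and a tool call to move; the robot and the scene stay as the last step left them, time stands still between calls to the robot, and variables do not carry over. Pictures are saved under pics/ and viewed, at most 14 in all, crops included, and the job is handed in when it is done.

```bash
mkdir -p pics; ls; cat > h.py <<'E'
import numpy as np, cv2
from station import ctrl
from scipy.spatial.transform import Rotation as R
def pose():
    o=ctrl.get_obs(); T=np.eye(4); T[:3,:3]=R.from_rotvec(o["tool_rot"]).as_matrix(); T[:3,3]=o["tool_pos"]; return T
def cam(name,T=None):
    p=ctrl.camera_params(name)
    C=np.array(p["T"]) if "T" in p else (pose() if T is None else T)@np.array(p["tool_from_camera"])
    return p,C
def ray(name,uv,z,T=None):
    p,C=cam(name,T)
    d=np.array([(uv[0]-p["cx"])/p["fx"],(uv[1]-p["cy"])/p["fy"]]); s=d.copy()
    for _ in range(20): s=d/(1+p["k1"]*(s@s))
    v=C[:3,:3]@np.array([s[0],s[1],1]); o=C[:3,3]
    return o+v*(z-o[2])/v[2]
def proj(name,X,T=None):
    p,C=cam(name,T)
    c=(np.atleast_2d(X)-C[:3,3])@C[:3,:3]; s=c[:,:2]/c[:,2:]
    s=s*(1+p["k1"]*(s**2).sum(1,keepdims=True))
    return s*[p["fx"],p["fy"]]+[p["cx"],p["cy"]]
def shot(name,f=None):
    T=pose(); im=ctrl.get_image(name)
    if f: cv2.imwrite("pics/"+f,cv2.cvtColor(im,cv2.COLOR_RGB2BGR))
    return T,im
E
python3 - <<'E'
from h import *
np.set_printoptions(precision=4,suppress=True)
for n in ("scene","side","wrist"):
    T,im=shot(n,n+"0.png"); print(n,ctrl.camera_params(n))
    if n=="wrist": continue
    for t in "bottle_red bottle_yellow bottle_blue jar pad_red pad_yellow pad_blue tray stirrer meter".split():
        r=ctrl.tip_of(n,t)[:2]; e=ctrl.find_in(n,t)[:1]
        print(t,[(np.round(a["xy"]),round(a["p"],2),ray(n,a["xy"],0.012 if t[0] in"bjp" else 0)[:2]) for a in r],[(np.round(a["extent"]),round(a["p"],2)) for a in e])
E
```

```text
pics
scene {'fx': 541.1769641108843, 'fy': 541.1769641108843, 'cx': 321.1317527673976, 'cy': 239.09639908939562, 'k1': -0.1076483524546954, 'T': array([[ 0.1402,  0.7519, -0.6442,  1.0893],
       [ 0.9901, -0.1083,  0.0891, -0.0935],
       [-0.0028, -0.6503, -0.7597,  0.7505],
       [ 0.    ,  0.    ,  0.    ,  1.    ]])}
bottle_red [(array([376., 292.]), 0.98, array([0.5909, 0.0677]))] [(array([362., 241., 397., 299.]), 0.84)]
bottle_yellow [(array([315., 262.]), 0.78, array([ 0.5122, -0.0251])), (array([317., 260.]), 0.31, array([ 0.51, -0.02]))] [(array([300., 211., 331., 274.]), 0.97)]
bottle_blue [(array([278., 311.]), 0.58, array([ 0.6052, -0.0982]))] [(array([260., 259., 292., 328.]), 0.7)]
jar [] [(array([314., 271., 345., 316.]), 0.58)]
pad_red [(array([380., 293.]), 0.72, array([0.5935, 0.074 ]))] [(array([358., 280., 396., 310.]), 0.59)]
pad_yellow [(array([316., 259.]), 0.55, array([ 0.5062, -0.022 ]))] [(array([297., 252., 335., 280.]), 0.98)]
pad_blue [(array([315., 262.]), 0.66, array([ 0.5129, -0.0252])), (array([277., 316.]), 0.61, array([ 0.6145, -0.0994]))] [(ar
[... 1450 characters left out ...]
 [(array([357., 217.]), 0.97, array([ 0.5382, -0.3051]))] [(array([316., 193., 399., 237.]), 0.74)]
stirrer [(array([289., 370.]), 0.74, array([0.4733, 0.3044])), (array([283., 280.]), 0.59, array([0.5979, 0.0481]))] [(array([238., 326., 357., 408.]), 0.69)]
meter [(array([398., 275.]), 0.58, array([ 0.3716, -0.0519]))] [(array([377., 249., 419., 297.]), 0.66)]
wrist {'fx': 400.0476861322014, 'fy': 400.0476861322014, 'cx': 323.5478357121869, 'cy': 242.7767657244096, 'k1': -0.06679061457673786, 'tool_from_camera': array([[ 0.0011, -0.9631, -0.2691,  0.0683],
       [ 1.    ,  0.0012, -0.0003,  0.0018],
       [ 0.0006, -0.2691,  0.9631, -0.1339],
       [ 0.    ,  0.    ,  0.    ,  1.    ]])}
```

View pics/scene0.png

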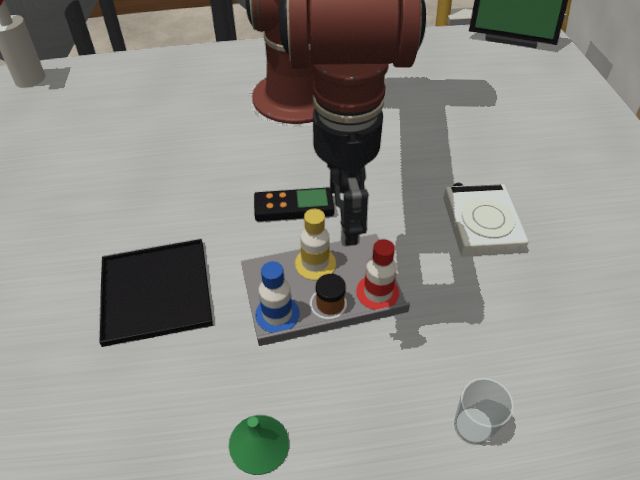

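View pics/wrist0.png

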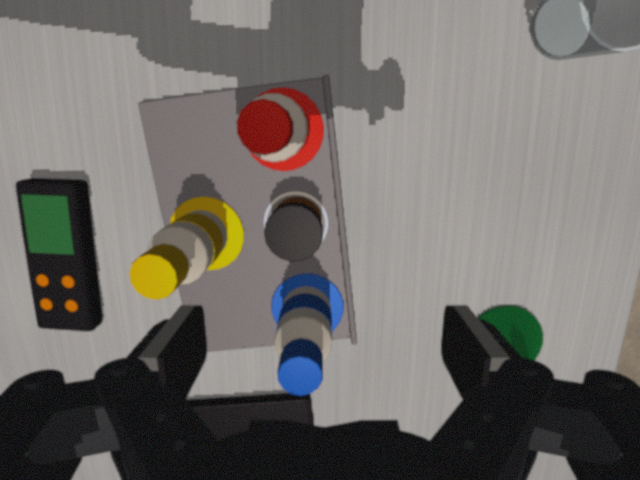

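The scene shows the tray at left (156,290), station in the middle, stirrer at right (488,217), and the meter at (292,204). In the wrist view the red, yellow and blue caps are at (265,127), (155,275) and (300,373), and the jar lid is at (294,232). Next I'll refine these positions.

```bash
cat >> h.py <<'E'
def hull_c(name,x,y,r,z0,z1,T):
    a=np.linspace(0,2*np.pi,60); P=np.array([[x+r*np.cos(t),y+r*np.sin(t),z] for z in (z0,z1) for t in a])
    h=cv2.convexHull(proj(name,P,T).astype(np.float32)); m=cv2.moments(h)
    return np.array([m["m10"],m["m01"]])/m["m00"], m["m00"]
HUE={"red":((0,8),(172,180)),"yellow":((20,35),),"blue":((100,125),)}
def cmask(im,c):
    h=cv2.cvtColor(im,cv2.COLOR_RGB2HSV); m=np.zeros(im.shape[:2],bool)
    for a,b in HUE[c]: m|=(h[...,0]>=a)&(h[...,0]<=b)&(h[...,1]>130)&(h[...,2]>60)
    return m.astype(np.uint8)
from scipy.optimize import least_squares
def fit(name,mask,x0,r,z0,z1,T=None):
    n,l,s,c=cv2.connectedComponentsWithStats(mask.astype(np.uint8))
    e=hull_c(name,*x0,r,z0,z1,T)[0]
    k=min((i for i in range(1,n) if s[i,4]>60),key=lambda i:np.hypot(*(c[i]-e)))
    q=least_squares(lambda q:hull_c(name,*q,r,z0,z1,T)[0]-c[k],x0,diff_step=1e-4,x_scale=.01).x
    return q, s[k,4]/hull_c(name,*q,r,z0,z1,T)[1]
E
python3 - <<'E'
from h import *
np.set_printoptions(precision=4,suppress=True)
o=ctrl.get_obs(); print(pose())
G={"red":(.592,.070),"yellow":(.513,-.025),"blue":(.608,-.099)}
for n in ("scene","side","wrist"):
    T,im=shot(n)
    for c,g in G.items():
        print(n,c,*fit(n,cmask(im,c),g,.0165,.101,.128,T))
    j=ctrl.cut_out(n,"jar")[:1]
    for a in j: print(n,"jar",a["p"],*fit(n,a["mask"],(.6,-.012),.0238,.01,.062,T))
    for a in ctrl.cut_out(n,"tray")[:1]:
        cs,_=cv2.findContours(a["mask"].astype(np.uint8),0,2); h=max(cs,key=cv2.contourArea)
        q=cv2.approxPolyDP(cv2.convexHull(h),12,True)[:,0]; w=np.array([ray(n,p,.014,T)[:2] for p in q]); print(n,"tray",a["p"],w.tolist(),w.mean(0))
    for a in ctrl.cut_out(n,"stirrer")[:1]: print("st",a["p"],a["mask"].sum())
E
```

```text
[[ 0.      1.      0.      0.625 ]
 [ 1.     -0.      0.      0.    ]
 [ 0.      0.     -1.      0.2393]
 [ 0.      0.      0.      1.    ]]
scene red [0.5893 0.0703] 0.8570201072981977
scene yellow [ 0.5098 -0.0246] 0.9224042136089935
scene blue [ 0.6077 -0.0998] 0.8625080227754347
scene jar 0.95 [ 0.6002 -0.0111] 0.9764083157741537
st 0.89 4710
side red [0.5891 0.0722] 0.8775326022984985
side yellow [ 0.5118 -0.0233] 0.9337824964685528
side blue [ 0.6087 -0.0988] 0.7511504767236972
side jar 0.85 [ 0.5956 -0.0204] 0.5808478074683608
side tray 0.66 [[0.6161209327238918, -0.2770633379645555], [0.6237910607263688, -0.37314946613817557], [0.4488110423216426, -0.39079183481298774], [0.4268979132439562, -0.19750994825536305], [0.5440899843716758, -0.18462014832097107]] [ 0.5319 -0.2846]
st 0.83 6134
wrist red [0.6001 0.0697] 1.606481357879633
wrist yellow [ 0.5132 -0.0242] 0.8848933169477475
wrist blue [ 0.6089 -0.1042] 0.6755244757832627
wrist jar 0.73 [ 0.6019 -0.0114] 0.9503789275156556
wrist tray 0.9 [[0.6154761922261401, -0.2349309394790164], [0.509947120152562, -0.2580507291328267], [0.4807527818335162, -0.2069647484498222], [0.6115235713386581, -0.19885108001594798]] [ 0.5544 -0.2247]
```

```bash
cat >> h.py <<'E'
def box(name,mask,hx,z0,z1,x0,T=None):
    "fit (x,y,yaw) of a square box outline by comparing rectified contours of mask and model"
    z=z1
    def rect(pts):
        w=np.array([ray(name,p,z,T)[:2] for p in pts]).astype(np.float32); h=cv2.convexHull(w); m=cv2.moments((h*1000).astype(np.float32))
        c,s,a=cv2.minAreaRect(h*1000); return np.array([m["m10"]/m["m00"]/1000,m["m01"]/m["m00"]/1000]),s,(a+45)%90-45
    cs,_=cv2.findContours(mask.astype(np.uint8),0,2); h=cv2.convexHull(max(cs,key=cv2.contourArea))[:,0]
    c,s,a=rect(h); x=np.array(x0,float)
    for _ in range(4):
        t=np.radians(a); M=np.array([[np.cos(t),-np.sin(t)],[np.sin(t),np.cos(t)]])
        P=np.array([[*(x+M@np.array([i*hx,j*hx])),zz] for i in(-1,1) for j in (-1,1) for zz in (z0,z1)])
        cm,sm,am=rect(cv2.convexHull(proj(name,P,T).astype(np.float32))[:,0]); x=x+c-cm
    return x,a,s,sm,am
E
cat > t.py <<'E'
from h import *
T,im=shot("scene")
g=(im.max(2)<70).astype(np.uint8); g[:, 230:]=0; g[:180]=0
g=cv2.morphologyEx(g,cv2.MORPH_OPEN,np.ones((3,3),np.uint8))
n,l,s,c=cv2.connectedComponentsWithStats(g); k=1+np.argmax(s[1:,4])
print(s[k],box("scene",l==k,.09,0,.014,(.53,-.30)))
E
python3 t.py
```

```text
[ 100  240  113  106 9523] (array([ 0.52948069, -0.30176022]), 5.485464096069336, (186.5444793701172, 180.3430633544922), (189.08822631835938, 181.1905059814453), 5.4854607582092285)
```

Call:
{"method": "advance", "body": {
  "plan": [
    {"jaw": 0.06, "sx": 0.035, "sy": -0.018},
    {"jaw": 0.06, "sx": 0.071, "sy": -0.035},
    {"jaw": 0.06, "sx": 0.071, "sy": -0.035, "sz": 0.03},
    {"jaw": 0.06, "sx": 0.071, "sy": -0.035, "sz": 0.06},
    {"jaw": 0.06, "sx": 0.071, "sy": -0.035, "sz": 0.06}
  ],
  "grip_force": 40
}}

```text
t: 3.22
tool_pos: [0.5859, 0.0717, 0.1727]
tool_rot: [-2.215, -2.217, 0.012]
contact_force: [-1.8, -1.1, -1.9]
opening: 0.06
grip_force: 0.0
```

```bash
python3 - <<'E'
from h import *
T,im=shot("wrist","w1.png"); print(T[:3,3])
for z in (.128,): print(proj("wrist",[[.59,.071,z]],T))
E
```

```text
[0.58590081 0.07170348 0.17266463]
[[329.43359325 281.39383649]]
```

View pics/w1.png

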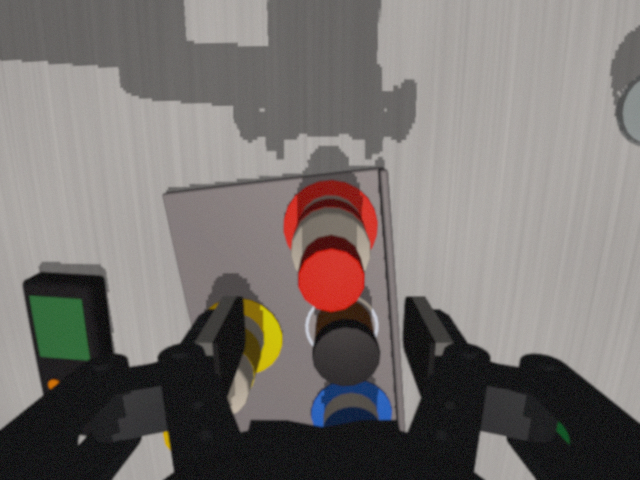

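The red cap is at (331,282), as predicted, so the map agrees with the picture. The arm sits about 5 mm off its command, so I'll go by the measured pose.

Call:
{"method": "advance", "body": {
  "plan": [
    {"jaw": 0.06, "sy": 0.005, "sz": 0.03},
    {"jaw": 0.06, "sy": 0.005, "sz": 0.055},
    {"jaw": 0.06, "sy": 0.005, "sz": 0.067},
    {"jaw": 0.06, "sy": 0.005, "sz": 0.067},
    {"jaw": 0.03, "sy": 0.005, "sz": 0.067},
    {"jaw": 0.02, "sy": 0.005, "sz": 0.067},
    {"jaw": 0.02, "sy": 0.005, "sz": 0.067},
    {"jaw": 0.02, "sy": 0.005, "sz": 0.067},
    {"jaw": 0.02, "sy": 0.005, "sz": 0.067}
  ],
  "grip_force": 40
}}

```text
t: 4.02
tool_pos: [0.5964, 0.071, 0.1149]
tool_rot: [2.22, 2.22, 0.004]
contact_force: [-2.3, 0.3, 5.9]
opening: 0.0316
grip_force: 39.5
```

Call:
{"method": "advance", "body": {
  "plan": [
    {"jaw": 0.02, "sz": -0.01},
    {"jaw": 0.02, "sz": -0.04},
    {"jaw": 0.02, "sz": -0.07},
    {"jaw": 0.02, "sz": -0.07},
    {"jaw": 0.02, "sz": -0.07}
  ]
}}

```text
t: 4.43
tool_pos: [0.5966, 0.071, 0.1854]
tool_rot: [2.219, 2.219, 0.006]
contact_force: [-0.1, -0.1, -1.6]
opening: 0.0324
grip_force: 39.9
```

```bash
python3 - <<'E'
from h import *
for i in range(6):
    T=pose(); ctrl.get_image("wrist"); print(T[:3,3].round(4), R.from_matrix(T[:3,:3]).as_rotvec().round(4))
shot("side","s1.png")
E
```

```text
[0.5966 0.071  0.1854] [2.2185 2.2186 0.0064]
[0.5952 0.071  0.1829] [2.2207e+00 2.2209e+00 1.5000e-03]
[0.5943 0.071  0.1813] [-2.2207e+00 -2.2207e+00  1.6000e-03]
[0.5938 0.071  0.1804] [-2.2199 -2.2199  0.0035]
[0.5937 0.071  0.1801] [-2.2196 -2.2196  0.004 ]
[0.5938 0.071  0.1801] [-2.2196 -2.2196  0.004 ]
```

View pics/s1.png

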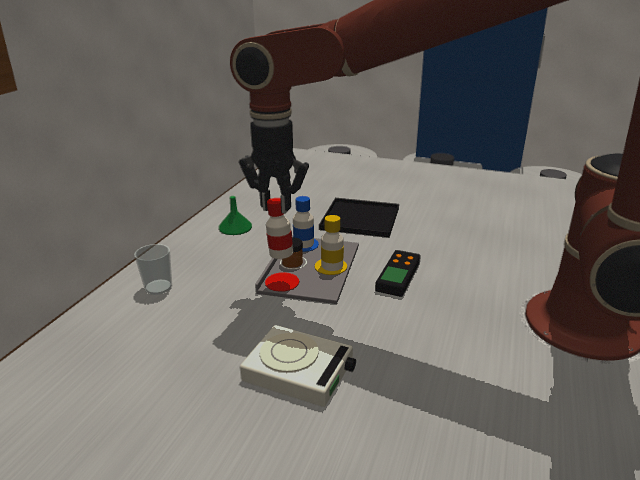

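The side view shows the red bottle hanging upright in the gripper at (278,230), clear of its pad, with the other bottles and the jar undisturbed. The arm needs about 0.3 s to settle after a move. Next I'll lift higher and carry it to the tray.

Call:
{"method": "advance", "body": {
  "plan": [
    {"jaw": 0.02, "sz": -0.03},
    {"jaw": 0.02, "sz": -0.06},
    {"jaw": 0.02, "sx": -0.02, "sy": -0.005, "sz": -0.065},
    {"jaw": 0.02, "sx": -0.05, "sy": -0.012, "sz": -0.065},
    {"jaw": 0.02, "sx": -0.085, "sy": -0.022, "sz": -0.065},
    {"jaw": 0.02, "sx": -0.12, "sy": -0.032, "sz": -0.065},
    {"jaw": 0.02, "sx": -0.155, "sy": -0.042, "sz": -0.065},
    {"jaw": 0.02, "sx": -0.19, "sy": -0.052, "sz": -0.065},
    {"jaw": 0.02, "sx": -0.225, "sy": -0.062, "sz": -0.065},
    {"jaw": 0.02, "sx": -0.26, "sy": -0.07, "sz": -0.065},
    {"jaw": 0.02, "sx": -0.295, "sy": -0.08, "sz": -0.065},
    {"jaw": 0.02, "sx": -0.33, "sy": -0.09, "sz": -0.065},
    {"jaw": 0.02, "sx": -0.36, "sy": -0.1, "sz": -0.065},
    {"jaw": 0.02, "sx": -0.385, "sy": -0.105, "sz": -0.065},
    {"jaw": 0.02, "sx": -0.402, "sy": -0.11, "sz": -0.06},
    {"jaw": 0.02, "sx": -0.411, "sy": -0.11, "sz": -0.04},
    {"jaw": 0.02, "sx": -0.411, "sy": -0.11, "sz": -0.01},
    {"jaw": 0.02, "sx": -0.411, "sy": -0.11, "sz": 0.02},
    {"jaw": 0.02, "sx": -0.411, "sy": -0.11, "sz": 0.045},
    {"jaw": 0.02, "sx": -0.411, "sy": -0.11, "sz": 0.055}
  ]
}}

```text
t: 6.45
tool_pos: [0.4825, -0.338, 0.1217]
tool_rot: [-2.216, -2.215, 0.001]
contact_force: [-1.1, 0.6, -2.9]
opening: 0.0317
grip_force: 40.0
```

```bash
python3 - <<'E'
from h import *
for i in range(7): ctrl.get_image("wrist")
print(pose()[:3,3].round(4), ctrl.get_obs()["contact_force"])
T,im=shot("scene","p2.png")
print(proj("scene",[[.485,-.34,.004],[.485,-.34,.119]]), fit("scene",cmask(im,"red"),(.485,-.34),.0165,.092+.02,.119+.02))
E
```

```text
[ 0.4862 -0.341   0.1299] [ 0.26034209 -0.28330124 -2.0571541 ]
[[134.44721677 272.07385503]
 [115.51813725 228.37312051]] (array([ 0.47652346, -0.33480584]), np.float64(0.31906901420289707))
```

View pics/p2.png

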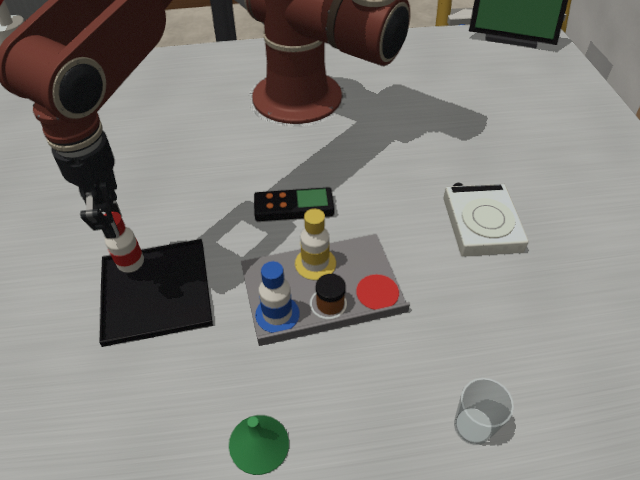

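The red bottle hangs over the tray's rear-left area, at about (125,250) in the picture. I'll lower it in small steps and watch the force.

Call:
{"method": "advance", "body": {
  "plan": [
    {"jaw": 0.02, "sz": 0.01},
    {"jaw": 0.02, "sz": 0.018},
    {"jaw": 0.02, "sz": 0.021},
    {"jaw": 0.02, "sz": 0.021},
    {"jaw": 0.02, "sz": 0.021},
    {"jaw": 0.02, "sz": 0.021},
    {"jaw": 0.02, "sz": 0.021}
  ]
}}

```text
t: 7.43
tool_pos: [0.4848, -0.3398, 0.1058]
tool_rot: [-2.221, -2.221, -0.0]
contact_force: [-0.2, -0.6, -1.4]
opening: 0.0317
grip_force: 39.4
```

Call:
{"method": "advance", "body": {
  "plan": [
    {"jaw": 0.02, "sz": 0.001},
    {"jaw": 0.02, "sz": 0.002},
    {"jaw": 0.02, "sz": 0.003},
    {"jaw": 0.02, "sz": 0.003},
    {"jaw": 0.02, "sz": 0.003},
    {"jaw": 0.02, "sz": 0.003}
  ]
}}

```text
t: 7.93
tool_pos: [0.4853, -0.3409, 0.1054]
tool_rot: [2.22, 2.221, -0.002]
contact_force: [-2.6, 0.5, 8.0]
opening: 0.0319
grip_force: 40.9
```

Call:
{"method": "advance", "body": {
  "plan": [
    {"jaw": 0.06},
    {"jaw": 0.06},
    {"jaw": 0.06},
    {"jaw": 0.06, "sz": -0.02},
    {"jaw": 0.06, "sz": -0.05},
    {"jaw": 0.06, "sz": -0.08},
    {"jaw": 0.06, "sx": 0.02, "sy": 0.01, "sz": -0.1},
    {"jaw": 0.06, "sx": 0.05, "sy": 0.03, "sz": -0.1},
    {"jaw": 0.06, "sx": 0.08, "sy": 0.05, "sz": -0.1},
    {"jaw": 0.06, "sx": 0.11, "sy": 0.065, "sz": -0.1},
    {"jaw": 0.06, "sx": 0.14, "sy": 0.08, "sz": -0.1},
    {"jaw": 0.06, "sx": 0.17, "sy": 0.095, "sz": -0.1},
    {"jaw": 0.06, "sx": 0.2, "sy": 0.11, "sz": -0.1},
    {"jaw": 0.06, "sx": 0.225, "sy": 0.12, "sz": -0.1},
    {"jaw": 0.06, "sx": 0.24, "sy": 0.123, "sz": -0.09},
    {"jaw": 0.06, "sx": 0.24, "sy": 0.123, "sz": -0.07},
    {"jaw": 0.06, "sx": 0.24, "sy": 0.123, "sz": -0.07},
    {"jaw": 0.06, "sx": 0.24, "sy": 0.123, "sz": -0.07},
    {"jaw": 0.06, "sx": 0.24, "sy": 0.123, "sz": -0.07},
    {"jaw": 0.06, "sx": 0.24, "sy": 0.123, "sz": -0.07}
  ]
}}

```text
t: 9.6
tool_pos: [0.6082, -0.101, 0.1742]
tool_rot: [2.222, 2.219, 0.001]
contact_force: [-0.6, -0.3, -0.3]
opening: 0.0601
grip_force: 0.0
```

```bash
cat > look.py <<'E'
import sys
from h import *
np.set_printoptions(precision=4,suppress=True)
c,x,y,zb=sys.argv[1],*map(float,sys.argv[2:5])
T,im=shot("wrist"); print("tcp",T[:3,3],"wrist",fit("wrist",cmask(im,c),(x,y),.0165,zb+.088,zb+.115,T))
T,im=shot("scene")
for k,(a,b,z) in {c:(x,y,zb),**{"red":(.485,-.34,.004)}}.items(): print("scene",k,fit("scene",cmask(im,k),(a,b),.0165,z+.088,z+.115))
E
python3 look.py blue .608 -.1 .013
```

```text
tcp [ 0.6082 -0.101   0.1742] wrist (array([ 0.6096, -0.0988]), np.float64(0.8779180012038901))
scene blue (array([ 0.6134, -0.0991]), np.float64(0.6197402695932691))
scene red (array([ 0.4799, -0.3403]), np.float64(0.8695136640655992))
```

Call:
{"method": "advance", "body": {
  "plan": [
    {"jaw": 0.06, "sx": 0.002, "sy": 0.001, "sz": 0.03},
    {"jaw": 0.06, "sx": 0.002, "sy": 0.001, "sz": 0.05},
    {"jaw": 0.06, "sx": 0.002, "sy": 0.001, "sz": 0.061},
    {"jaw": 0.06, "sx": 0.002, "sy": 0.001, "sz": 0.061},
    {"jaw": 0.06, "sx": 0.002, "sy": 0.001, "sz": 0.061},
    {"jaw": 0.06, "sx": 0.002, "sy": 0.001, "sz": 0.061},
    {"jaw": 0.02, "sx": 0.002, "sy": 0.001, "sz": 0.061},
    {"jaw": 0.02, "sx": 0.002, "sy": 0.001, "sz": 0.061},
    {"jaw": 0.02, "sx": 0.002, "sy": 0.001, "sz": 0.061},
    {"jaw": 0.02, "sx": 0.002, "sy": 0.001, "sz": 0.061},
    {"jaw": 0.02, "sx": 0.002, "sy": 0.001, "sz": 0.061},
    {"jaw": 0.02, "sx": 0.002, "sy": 0.001, "sz": 0.061}
  ],
  "grip_force": 40
}}

```text
t: 10.7
tool_pos: [0.6098, -0.0983, 0.1141]
tool_rot: [2.22, 2.22, 0.001]
contact_force: [-2.0, 0.0, 5.2]
opening: 0.0316
grip_force: 39.4
```

Call:
{"method": "advance", "body": {
  "plan": [
    {"jaw": 0.02, "sz": -0.01},
    {"jaw": 0.02, "sz": -0.04},
    {"jaw": 0.02, "sz": -0.07},
    {"jaw": 0.02, "sz": -0.1},
    {"jaw": 0.02, "sx": -0.02, "sy": -0.005, "sz": -0.125},
    {"jaw": 0.02, "sx": -0.05, "sy": -0.01, "sz": -0.135},
    {"jaw": 0.02, "sx": -0.085, "sy": -0.015, "sz": -0.135},
    {"jaw": 0.02, "sx": -0.12, "sy": -0.02, "sz": -0.135},
    {"jaw": 0.02, "sx": -0.155, "sy": -0.025, "sz": -0.135},
    {"jaw": 0.02, "sx": -0.19, "sy": -0.03, "sz": -0.13},
    {"jaw": 0.02, "sx": -0.22, "sy": -0.034, "sz": -0.11},
    {"jaw": 0.02, "sx": -0.237, "sy": -0.035, "sz": -0.085},
    {"jaw": 0.02, "sx": -0.24, "sy": -0.035, "sz": -0.055},
    {"jaw": 0.02, "sx": -0.24, "sy": -0.035, "sz": -0.03},
    {"jaw": 0.02, "sx": -0.24, "sy": -0.035, "sz": -0.01},
    {"jaw": 0.02, "sx": -0.24, "sy": -0.035, "sz": -0.002},
    {"jaw": 0.02, "sx": -0.24, "sy": -0.035, "sz": -0.002},
    {"jaw": 0.02, "sx": -0.24, "sy": -0.035, "sz": -0.002},
    {"jaw": 0.02, "sx": -0.24, "sy": -0.035, "sz": -0.002},
    {"jaw": 0.02, "sx": -0.24, "sy": -0.035, "sz": -0.002}
  ]
}}

```text
t: 12.37
tool_pos: [0.5753, -0.3387, 0.117]
tool_rot: [2.218, 2.219, 0.001]
contact_force: [1.1, 0.0, -1.8]
opening: 0.0316
grip_force: 40.1
```

Call:
{"method": "advance", "body": {
  "plan": [
    {"jaw": 0.02, "sz": 0.004},
    {"jaw": 0.02, "sz": 0.007},
    {"jaw": 0.02, "sz": 0.0095},
    {"jaw": 0.02, "sz": 0.011},
    {"jaw": 0.02, "sz": 0.011},
    {"jaw": 0.02, "sz": 0.011},
    {"jaw": 0.02, "sz": 0.011}
  ]
}}

```text
t: 12.95
tool_pos: [0.5743, -0.3385, 0.1052]
tool_rot: [2.22, 2.221, -0.001]
contact_force: [-1.7, 1.5, 5.1]
opening: 0.0318
grip_force: 40.9
```

Call:
{"method": "advance", "body": {
  "plan": [
    {"jaw": 0.06},
    {"jaw": 0.06},
    {"jaw": 0.06},
    {"jaw": 0.06, "sz": -0.02},
    {"jaw": 0.06, "sz": -0.05},
    {"jaw": 0.06, "sz": -0.08},
    {"jaw": 0.06, "sx": 0.02, "sy": -0.005, "sz": -0.1},
    {"jaw": 0.06, "sx": 0.055, "sy": -0.012, "sz": -0.1},
    {"jaw": 0.06, "sx": 0.09, "sy": -0.02, "sz": -0.1},
    {"jaw": 0.06, "sx": 0.125, "sy": -0.026, "sz": -0.1},
    {"jaw": 0.06, "sx": 0.16, "sy": -0.032, "sz": -0.1},
    {"jaw": 0.06, "sx": 0.195, "sy": -0.04, "sz": -0.1},
    {"jaw": 0.06, "sx": 0.23, "sy": -0.046, "sz": -0.1},
    {"jaw": 0.06, "sx": 0.265, "sy": -0.053, "sz": -0.1},
    {"jaw": 0.06, "sx": 0.295, "sy": -0.059, "sz": -0.1},
    {"jaw": 0.06, "sx": 0.314, "sy": -0.062, "sz": -0.09},
    {"jaw": 0.06, "sx": 0.314, "sy": -0.062, "sz": -0.07},
    {"jaw": 0.06, "sx": 0.314, "sy": -0.062, "sz": -0.07},
    {"jaw": 0.06, "sx": 0.314, "sy": -0.062, "sz": -0.07},
    {"jaw": 0.06, "sx": 0.314, "sy": -0.062, "sz": -0.07}
  ]
}}

```text
t: 14.62
tool_pos: [0.5123, -0.0245, 0.1738]
tool_rot: [2.222, 2.22, 0.0]
contact_force: [-0.3, 0.4, 0.8]
opening: 0.0601
grip_force: 0.0
```

```bash
python3 - <<'E'
import time
E
python3 look.py yellow .512 -.024 .013
```

```text
tcp [ 0.5123 -0.0245  0.1738] wrist (array([ 0.5131, -0.0241]), np.float64(0.9105414239000696))
scene yellow (array([ 0.5135, -0.0255]), np.float64(0.7716040281411355))
scene red (array([ 0.4799, -0.3403]), np.float64(0.8714725040725991))
```

Call:
{"method": "advance", "body": {
  "plan": [
    {"jaw": 0.06, "sy": 0.001, "sz": 0.03},
    {"jaw": 0.06, "sy": 0.001, "sz": 0.05},
    {"jaw": 0.06, "sy": 0.001, "sz": 0.061},
    {"jaw": 0.06, "sy": 0.001, "sz": 0.061},
    {"jaw": 0.06, "sy": 0.001, "sz": 0.061},
    {"jaw": 0.06, "sy": 0.001, "sz": 0.061},
    {"jaw": 0.02, "sy": 0.001, "sz": 0.061},
    {"jaw": 0.02, "sy": 0.001, "sz": 0.061},
    {"jaw": 0.02, "sy": 0.001, "sz": 0.061},
    {"jaw": 0.02, "sy": 0.001, "sz": 0.061},
    {"jaw": 0.02, "sy": 0.001, "sz": 0.061},
    {"jaw": 0.02, "sy": 0.001, "sz": 0.061}
  ],
  "grip_force": 40
}}

```text
t: 15.72
tool_pos: [0.5137, -0.0242, 0.1139]
tool_rot: [2.22, 2.221, 0.001]
contact_force: [-2.4, 0.3, 5.6]
opening: 0.0319
grip_force: 39.3
```

Call:
{"method": "advance", "body": {
  "plan": [
    {"jaw": 0.02, "sz": -0.01},
    {"jaw": 0.02, "sz": -0.04},
    {"jaw": 0.02, "sz": -0.07},
    {"jaw": 0.02, "sz": -0.1},
    {"jaw": 0.02, "sx": -0.02, "sy": 0.002, "sz": -0.125},
    {"jaw": 0.02, "sx": -0.05, "sy": 0.004, "sz": -0.135},
    {"jaw": 0.02, "sx": -0.085, "sy": 0.006, "sz": -0.135},
    {"jaw": 0.02, "sx": -0.12, "sy": 0.008, "sz": -0.135},
    {"jaw": 0.02, "sx": -0.155, "sy": 0.01, "sz": -0.135},
    {"jaw": 0.02, "sx": -0.19, "sy": 0.013, "sz": -0.13},
    {"jaw": 0.02, "sx": -0.22, "sy": 0.016, "sz": -0.11},
    {"jaw": 0.02, "sx": -0.235, "sy": 0.017, "sz": -0.085},
    {"jaw": 0.02, "sx": -0.238, "sy": 0.017, "sz": -0.055},
    {"jaw": 0.02, "sx": -0.238, "sy": 0.017, "sz": -0.03},
    {"jaw": 0.02, "sx": -0.238, "sy": 0.017, "sz": -0.01},
    {"jaw": 0.02, "sx": -0.238, "sy": 0.017, "sz": -0.002},
    {"jaw": 0.02, "sx": -0.238, "sy": 0.017, "sz": -0.002},
    {"jaw": 0.02, "sx": -0.238, "sy": 0.017, "sz": -0.002},
    {"jaw": 0.02, "sx": -0.238, "sy": 0.017, "sz": -0.002},
    {"jaw": 0.02, "sx": -0.238, "sy": 0.017, "sz": -0.002}
  ]
}}

```text
t: 17.38
tool_pos: [0.5313, -0.2626, 0.1167]
tool_rot: [2.218, 2.219, 0.001]
contact_force: [-0.6, -0.3, -1.3]
opening: 0.0316
grip_force: 40.1
```

Call:
{"method": "advance", "body": {
  "plan": [
    {"jaw": 0.02, "sz": 0.004},
    {"jaw": 0.02, "sz": 0.007},
    {"jaw": 0.02, "sz": 0.0095},
    {"jaw": 0.02, "sz": 0.011},
    {"jaw": 0.02, "sz": 0.011},
    {"jaw": 0.02, "sz": 0.011},
    {"jaw": 0.02, "sz": 0.011}
  ]
}}

```text
t: 17.97
tool_pos: [0.5304, -0.2625, 0.105]
tool_rot: [2.221, 2.221, -0.001]
contact_force: [-2.7, 1.5, 5.6]
opening: 0.0317
grip_force: 41.0
```

Call:
{"method": "advance", "body": {
  "plan": [
    {"jaw": 0.06},
    {"jaw": 0.06},
    {"jaw": 0.06},
    {"jaw": 0.06, "sz": -0.02},
    {"jaw": 0.06, "sz": -0.05},
    {"jaw": 0.06, "sz": -0.08},
    {"jaw": 0.065, "sx": 0.02, "sy": 0.005, "sz": -0.1},
    {"jaw": 0.065, "sx": 0.055, "sy": 0.015, "sz": -0.1},
    {"jaw": 0.065, "sx": 0.09, "sy": 0.025, "sz": -0.1},
    {"jaw": 0.065, "sx": 0.125, "sy": 0.035, "sz": -0.1},
    {"jaw": 0.065, "sx": 0.16, "sy": 0.045, "sz": -0.1},
    {"jaw": 0.065, "sx": 0.195, "sy": 0.055, "sz": -0.1},
    {"jaw": 0.065, "sx": 0.225, "sy": 0.063, "sz": -0.1},
    {"jaw": 0.065, "sx": 0.25, "sy": 0.07, "sz": -0.1},
    {"jaw": 0.065, "sx": 0.25, "sy": 0.07, "sz": -0.07},
    {"jaw": 0.065, "sx": 0.25, "sy": 0.07, "sz": -0.05},
    {"jaw": 0.065, "sx": 0.25, "sy": 0.07, "sz": -0.04},
    {"jaw": 0.065, "sx": 0.25, "sy": 0.07, "sz": -0.04},
    {"jaw": 0.065, "sx": 0.25, "sy": 0.07, "sz": -0.04},
    {"jaw": 0.065, "sx": 0.25, "sy": 0.07, "sz": -0.04}
  ]
}}

```text
t: 19.63
tool_pos: [0.6009, -0.0125, 0.1448]
tool_rot: [2.221, 2.219, 0.002]
contact_force: [0.3, 0.2, -0.2]
opening: 0.0647
grip_force: 0.0
```

```bash
python3 - <<'E'
from h import *
np.set_printoptions(precision=4,suppress=True)
T,im=shot("wrist","w3.png"); print(T[:3,3])
for n in ("wrist","scene","side"):
    if n!="wrist": T,im=shot(n)
    if n=="scene": cv2.imwrite("pics/p3.png",im[...,::-1])
    for a in ctrl.cut_out(n,"jar")[:1]: print(n,"jar",a["p"],*fit(n,a["mask"],(.6,-.012),.0238,.01,.062,T))
    if n!="wrist":
        for c,g in {"red":(.483,-.34),"blue":(.574,-.338),"yellow":(.53,-.262)}.items(): print(n,c,*fit(n,cmask(im,c),g,.0165,.092,.119,T))
        for a in ctrl.tip_of(n,"stirrer")[:1]: print("st",a["p"],ray(n,a["xy"],0))
E
```

```text
[ 0.6009 -0.0125  0.1448]
wrist jar 0.56 [ 0.602  -0.0112] 0.9387314042782001
scene jar 0.68 [ 0.6008 -0.0115] 0.8671671503421374
scene red [ 0.48   -0.3403] 0.8734586854361174
scene blue [ 0.5714 -0.341 ] 0.8617658189829227
scene yellow [ 0.5281 -0.2632] 0.8756606658987184
st 0.74 [0.4701 0.3006 0.    ]
side jar 0.81 [ 0.6022 -0.0123] 0.9615816606741642
side red [ 0.4811 -0.3376] 0.8856674985545198
side blue [ 0.5724 -0.3378] 0.6977456767711979
side yellow [ 0.5286 -0.2606] 0.9525455248009207
st 0.65 [0.4743 0.2958 0.    ]
```

View pics/p3.png

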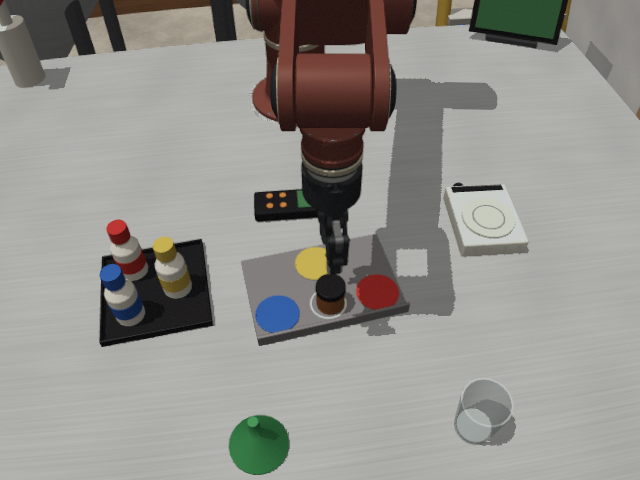

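All three bottles stand in the tray, with caps at (119,232), (165,250) and (113,278). The jar is still in its ring at (330,293), and the pads are bare. I'll grip the jar by its lid and measure the pads.

Call:
{"method": "advance", "body": {
  "plan": [
    {"jaw": 0.065, "sx": 0.001, "sy": 0.0005, "sz": 0.03},
    {"jaw": 0.065, "sx": 0.001, "sy": 0.0005, "sz": 0.06},
    {"jaw": 0.065, "sx": 0.001, "sy": 0.0005, "sz": 0.085},
    {"jaw": 0.065, "sx": 0.001, "sy": 0.0005, "sz": 0.097},
    {"jaw": 0.065, "sx": 0.001, "sy": 0.0005, "sz": 0.097},
    {"jaw": 0.065, "sx": 0.001, "sy": 0.0005, "sz": 0.097},
    {"jaw": 0.065, "sx": 0.001, "sy": 0.0005, "sz": 0.097},
    {"jaw": 0.03, "sx": 0.001, "sy": 0.0005, "sz": 0.097},
    {"jaw": 0.03, "sx": 0.001, "sy": 0.0005, "sz": 0.097},
    {"jaw": 0.03, "sx": 0.001, "sy": 0.0005, "sz": 0.097},
    {"jaw": 0.03, "sx": 0.001, "sy": 0.0005, "sz": 0.097},
    {"jaw": 0.03, "sx": 0.001, "sy": 0.0005, "sz": 0.097},
    {"jaw": 0.03, "sx": 0.001, "sy": 0.0005, "sz": 0.097}
  ],
  "grip_force": 40
}}

```text
t: 21.12
tool_pos: [0.6022, -0.0113, 0.0489]
tool_rot: [2.219, 2.219, 0.004]
contact_force: [-1.4, 0.0, 5.9]
opening: 0.0469
grip_force: 41.5
```

```bash
cat > pads.py <<'E'
from h import *
np.set_printoptions(precision=4,suppress=True)
G={"red":(.593,.072),"yellow":(.513,-.024),"blue":(.608,-.099)}
for n in ("scene","side","wrist"):
    T,im=shot(n)
    for c,g in G.items(): print(n,c,*fit(n,cmask(im,c),g,.036,.010,.013,T))
E
python3 pads.py
```

```text
scene red [0.5887 0.0694] 0.9208185588381206
scene yellow [ 0.5172 -0.0368] 0.5260061121075303
scene blue [ 0.6081 -0.0995] 0.9137446661494003
side red [0.5895 0.071 ] 0.9380201460395445
side yellow [ 0.515  -0.0227] 0.9627272183301592
side blue [ 0.5902 -0.1029] 0.31654846570845696
wrist red [0.5909 0.0698] 0.9600629197240137
wrist yellow [ 0.5161 -0.0211] 0.8525658673885287
wrist blue [ 0.6107 -0.0809] 0.2531797781632364
```

Call:
{"method": "advance", "body": {
  "plan": [
    {"jaw": 0.03, "sz": -0.01},
    {"jaw": 0.03, "sz": -0.04},
    {"jaw": 0.03, "sz": -0.08},
    {"jaw": 0.03, "sz": -0.12},
    {"jaw": 0.03, "sx": 0.01, "sy": -0.005, "sz": -0.14},
    {"jaw": 0.03, "sx": 0.03, "sy": -0.015, "sz": -0.15},
    {"jaw": 0.03, "sx": 0.06, "sy": -0.03, "sz": -0.15},
    {"jaw": 0.03, "sx": 0.09, "sy": -0.045, "sz": -0.15},
    {"jaw": 0.03, "sx": 0.12, "sy": -0.065, "sz": -0.15},
    {"jaw": 0.03, "sx": 0.15, "sy": -0.085, "sz": -0.15},
    {"jaw": 0.03, "sx": 0.18, "sy": -0.1, "sz": -0.15},
    {"jaw": 0.03, "sx": 0.21, "sy": -0.12, "sz": -0.15},
    {"jaw": 0.03, "sx": 0.235, "sy": -0.127, "sz": -0.15},
    {"jaw": 0.03, "sx": 0.246, "sy": -0.128, "sz": -0.15},
    {"jaw": 0.03, "sx": 0.246, "sy": -0.128, "sz": -0.15},
    {"jaw": 0.03, "sx": 0.246, "sy": -0.128, "sz": -0.15},
    {"jaw": 0.03, "sx": 0.246, "sy": -0.128, "sz": -0.15},
    {"jaw": 0.03, "sx": 0.246, "sy": -0.128, "sz": -0.15}
  ]
}}

```text
t: 22.77
tool_pos: [0.473, 0.2339, 0.1963]
tool_rot: [2.223, 2.219, -0.001]
contact_force: [0.4, 0.2, -1.1]
opening: 0.0464
grip_force: 41.6
```

```bash
python3 - <<'E'
from h import *
np.set_printoptions(precision=4,suppress=True)
T,im=shot("wrist","w4.png"); print(T)
for a in ctrl.tip_of("wrist","stirrer")[:2]: print("st",a["p"],a["xy"],ray("wrist",a["xy"],0,T))
print(proj("wrist",[[.472,.302,.038]],T))
E
```

```text
[[ 0.0018  1.     -0.0001  0.473 ]
 [ 1.     -0.0018 -0.0005  0.2339]
 [-0.0005 -0.0001 -1.      0.1963]
 [ 0.      0.      0.      1.    ]]
st 0.7 [326.3, 136.6] [0.477  0.2981 0.    ]
[[319.6033 131.6518]]
```

View pics/w4.png

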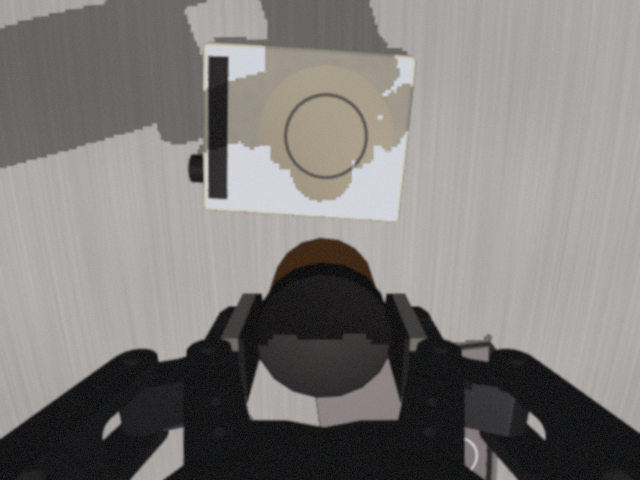

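The ring on the stirrer is clear: columns 284–367 and rows 94–179, centred at (325.5,136.5). The jar hangs straight in the jaws.

```bash
python3 - <<'E'
from h import *
T=pose()
print(ray("wrist",(325.5,136.5),.038,T),ray("scene",(488.5,217),.038),ray("side",(289.5,350.5),.038),T[:3,3])
print(ray("wrist",(284,136.5),.038,T)-ray("wrist",(367,136.5),.038,T))
E
```

```text
[0.47607986 0.29882577 0.038     ] [0.47624085 0.2979695  0.038     ] [0.47327712 0.29965528 0.038     ] [0.47296479 0.23398769 0.19626114]
[-5.88814644e-02  3.24908287e-05  0.00000000e+00]
```

Call:
{"method": "advance", "body": {
  "plan": [
    {"jaw": 0.03, "sx": 0.02, "sy": 0.001},
    {"jaw": 0.03, "sx": 0.045, "sy": 0.002},
    {"jaw": 0.03, "sx": 0.06, "sy": 0.0025, "sz": 0.01},
    {"jaw": 0.03, "sx": 0.065, "sy": 0.0025, "sz": 0.035},
    {"jaw": 0.03, "sx": 0.065, "sy": 0.0025, "sz": 0.065},
    {"jaw": 0.03, "sx": 0.065, "sy": 0.0025, "sz": 0.09},
    {"jaw": 0.03, "sx": 0.065, "sy": 0.0025, "sz": 0.105},
    {"jaw": 0.03, "sx": 0.065, "sy": 0.0025, "sz": 0.109},
    {"jaw": 0.03, "sx": 0.065, "sy": 0.0025, "sz": 0.109},
    {"jaw": 0.03, "sx": 0.065, "sy": 0.0025, "sz": 0.109},
    {"jaw": 0.03, "sx": 0.065, "sy": 0.0025, "sz": 0.109},
    {"jaw": 0.03, "sx": 0.065, "sy": 0.0025, "sz": 0.109}
  ]
}}

```text
t: 23.87
tool_pos: [0.4763, 0.3004, 0.0894]
tool_rot: [2.221, 2.22, 0.005]
contact_force: [-0.6, 0.9, -1.6]
opening: 0.0465
grip_force: 41.6
```

Call:
{"method": "advance", "body": {
  "plan": [
    {"jaw": 0.03, "sz": 0.004},
    {"jaw": 0.03, "sz": 0.007},
    {"jaw": 0.03, "sz": 0.01},
    {"jaw": 0.03, "sz": 0.0115},
    {"jaw": 0.03, "sz": 0.0115},
    {"jaw": 0.03, "sz": 0.0115},
    {"jaw": 0.03, "sz": 0.0115}
  ]
}}

```text
t: 24.45
tool_pos: [0.4751, 0.3002, 0.077]
tool_rot: [-2.221, -2.222, 0.0]
contact_force: [-3.4, -0.7, 7.3]
opening: 0.0463
grip_force: 42.1
```

Call:
{"method": "advance", "body": {
  "plan": [
    {"jaw": 0.065},
    {"jaw": 0.065},
    {"jaw": 0.065},
    {"jaw": 0.065},
    {"jaw": 0.065, "sz": -0.02},
    {"jaw": 0.065, "sz": -0.05},
    {"jaw": 0.065, "sz": -0.09},
    {"jaw": 0.065, "sx": -0.03, "sz": -0.13},
    {"jaw": 0.065, "sx": -0.065, "sz": -0.15},
    {"jaw": 0.065, "sx": -0.1, "sz": -0.15},
    {"jaw": 0.065, "sx": -0.12, "sz": -0.15},
    {"jaw": 0.065, "sx": -0.12, "sz": -0.15},
    {"jaw": 0.065, "sx": -0.12, "sz": -0.15},
    {"jaw": 0.065, "sx": -0.12, "sz": -0.15}
  ]
}}

```text
t: 25.62
tool_pos: [0.4748, 0.1804, 0.2254]
tool_rot: [-2.221, -2.221, 0.0]
contact_force: [-0.6, -0.2, 0.6]
opening: 0.065
grip_force: 0.0
```

```bash
python3 - <<'E'
from h import *
np.set_printoptions(precision=4,suppress=True)
T,im=shot("wrist","w5.png"); print(T[:3,3])
for n in ("wrist","scene","side"):
    if n!="wrist": T,im=shot(n)
    for a in ctrl.cut_out(n,"jar")[:1]: print(n,"jar",a["p"],*fit(n,a["mask"],(.475,.3),.0238,.038,.09,T))
E
```

```text
[0.4748 0.1804 0.2254]
wrist jar 0.84 [0.4766 0.3004] 0.9398690391118131
scene jar 0.96 [0.4744 0.2995] 0.9900248382640938
side jar 0.83 [0.4751 0.3015] 0.9153135937037963
```

View pics/w5.png

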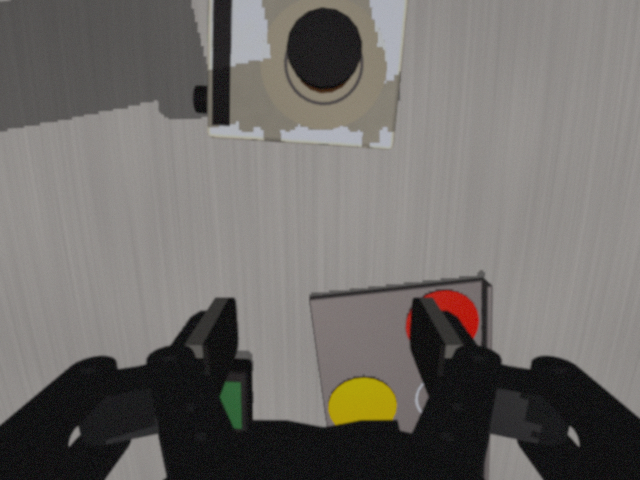

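The picture shows the jar upright on the plate, its lid at (325,48) and base inside the ring. All cameras put it within about 2 mm of the centre. Now the bottles go back, yellow first.

Call:
{"method": "advance", "body": {
  "plan": [
    {"jaw": 0.06, "sx": -0.02, "sy": 0.002},
    {"jaw": 0.06, "sx": -0.05, "sy": 0.006},
    {"jaw": 0.06, "sx": -0.085, "sy": 0.01},
    {"jaw": 0.06, "sx": -0.12, "sy": 0.015},
    {"jaw": 0.06, "sx": -0.155, "sy": 0.02},
    {"jaw": 0.06, "sx": -0.19, "sy": 0.025},
    {"jaw": 0.06, "sx": -0.225, "sy": 0.03},
    {"jaw": 0.06, "sx": -0.26, "sy": 0.035},
    {"jaw": 0.06, "sx": -0.295, "sy": 0.04},
    {"jaw": 0.06, "sx": -0.33, "sy": 0.044},
    {"jaw": 0.06, "sx": -0.365, "sy": 0.048},
    {"jaw": 0.06, "sx": -0.4, "sy": 0.052},
    {"jaw": 0.06, "sx": -0.43, "sy": 0.055, "sz": 0.01},
    {"jaw": 0.06, "sx": -0.4425, "sy": 0.055, "sz": 0.03},
    {"jaw": 0.06, "sx": -0.4425, "sy": 0.055, "sz": 0.05},
    {"jaw": 0.06, "sx": -0.4425, "sy": 0.055, "sz": 0.05},
    {"jaw": 0.06, "sx": -0.4425, "sy": 0.055, "sz": 0.05},
    {"jaw": 0.06, "sx": -0.4425, "sy": 0.055, "sz": 0.05}
  ]
}}

```text
t: 27.42
tool_pos: [0.5305, -0.2621, 0.1767]
tool_rot: [2.22, 2.222, 0.0]
contact_force: [0.1, -0.0, 0.0]
opening: 0.0598
grip_force: 0.0
```

```bash
python3 look.py yellow .53 -.262 .004
```

```text
tcp [ 0.5305 -0.2621  0.1767] wrist (array([ 0.5298, -0.2628]), np.float64(0.9403016041653344))
scene yellow (array([ 0.528 , -0.2632]), np.float64(0.8776528006970884))
scene red (array([ 0.4799, -0.3404]), np.float64(0.8714349384766505))
```

Call:
{"method": "advance", "body": {
  "plan": [
    {"jaw": 0.06, "sz": 0.03},
    {"jaw": 0.06, "sz": 0.055},
    {"jaw": 0.06, "sz": 0.072},
    {"jaw": 0.06, "sz": 0.072},
    {"jaw": 0.06, "sz": 0.072},
    {"jaw": 0.06, "sz": 0.072},
    {"jaw": 0.02, "sz": 0.072},
    {"jaw": 0.02, "sz": 0.072},
    {"jaw": 0.02, "sz": 0.072},
    {"jaw": 0.02, "sz": 0.072},
    {"jaw": 0.02, "sz": 0.072},
    {"jaw": 0.02, "sz": 0.072}
  ],
  "grip_force": 40
}}

```text
t: 28.52
tool_pos: [0.5308, -0.2633, 0.106]
tool_rot: [2.22, 2.219, 0.0]
contact_force: [-1.9, -0.2, 6.3]
opening: 0.0314
grip_force: 39.2
```

Call:
{"method": "advance", "body": {
  "plan": [
    {"jaw": 0.02, "sz": -0.01},
    {"jaw": 0.02, "sz": -0.04},
    {"jaw": 0.02, "sz": -0.07},
    {"jaw": 0.02, "sx": 0.01, "sy": -0.001, "sz": -0.09},
    {"jaw": 0.02, "sx": 0.03, "sy": -0.003, "sz": -0.095},
    {"jaw": 0.02, "sx": 0.06, "sy": -0.005, "sz": -0.095},
    {"jaw": 0.02, "sx": 0.095, "sy": -0.007, "sz": -0.095},
    {"jaw": 0.02, "sx": 0.13, "sy": -0.009, "sz": -0.095},
    {"jaw": 0.02, "sx": 0.165, "sy": -0.011, "sz": -0.095},
    {"jaw": 0.02, "sx": 0.195, "sy": -0.013, "sz": -0.095},
    {"jaw": 0.02, "sx": 0.22, "sy": -0.014, "sz": -0.09},
    {"jaw": 0.02, "sx": 0.235, "sy": -0.015, "sz": -0.075},
    {"jaw": 0.02, "sx": 0.2395, "sy": -0.015, "sz": -0.05},
    {"jaw": 0.02, "sx": 0.2395, "sy": -0.015, "sz": -0.03},
    {"jaw": 0.02, "sx": 0.2395, "sy": -0.015, "sz": -0.02},
    {"jaw": 0.02, "sx": 0.2395, "sy": -0.015, "sz": -0.02},
    {"jaw": 0.02, "sx": 0.2395, "sy": -0.015, "sz": -0.02},
    {"jaw": 0.02, "sx": 0.2395, "sy": -0.015, "sz": -0.02}
  ]
}}

```text
t: 30.02
tool_pos: [0.516, -0.0235, 0.1254]
tool_rot: [2.221, 2.219, 0.002]
contact_force: [-1.1, 0.2, -0.9]
opening: 0.0315
grip_force: 40.0
```

Call:
{"method": "advance", "body": {
  "plan": [
    {"jaw": 0.02, "sz": 0.004},
    {"jaw": 0.02, "sz": 0.007},
    {"jaw": 0.02, "sz": 0.0095},
    {"jaw": 0.02, "sz": 0.011},
    {"jaw": 0.02, "sz": 0.011},
    {"jaw": 0.02, "sz": 0.011},
    {"jaw": 0.02, "sz": 0.011}
  ]
}}

```text
t: 30.6
tool_pos: [0.5158, -0.0233, 0.115]
tool_rot: [2.221, 2.22, 0.001]
contact_force: [-3.1, 0.5, 7.3]
opening: 0.0316
grip_force: 41.3
```

Call:
{"method": "advance", "body": {
  "plan": [
    {"jaw": 0.06},
    {"jaw": 0.06},
    {"jaw": 0.06},
    {"jaw": 0.06, "sz": -0.02},
    {"jaw": 0.06, "sz": -0.05},
    {"jaw": 0.06, "sz": -0.08},
    {"jaw": 0.06, "sx": -0.02, "sy": 0.005, "sz": -0.09},
    {"jaw": 0.06, "sx": -0.055, "sy": 0.01, "sz": -0.09},
    {"jaw": 0.06, "sx": -0.09, "sy": 0.016, "sz": -0.09},
    {"jaw": 0.06, "sx": -0.125, "sy": 0.022, "sz": -0.09},
    {"jaw": 0.06, "sx": -0.16, "sy": 0.028, "sz": -0.09},
    {"jaw": 0.06, "sx": -0.195, "sy": 0.035, "sz": -0.09},
    {"jaw": 0.06, "sx": -0.23, "sy": 0.042, "sz": -0.09},
    {"jaw": 0.06, "sx": -0.265, "sy": 0.048, "sz": -0.09},
    {"jaw": 0.06, "sx": -0.295, "sy": 0.054, "sz": -0.09},
    {"jaw": 0.06, "sx": -0.316, "sy": 0.057, "sz": -0.08},
    {"jaw": 0.06, "sx": -0.316, "sy": 0.057, "sz": -0.06},
    {"jaw": 0.06, "sx": -0.316, "sy": 0.057, "sz": -0.06},
    {"jaw": 0.06, "sx": -0.316, "sy": 0.057, "sz": -0.06},
    {"jaw": 0.06, "sx": -0.316, "sy": 0.057, "sz": -0.06}
  ]
}}

```text
t: 32.27
tool_pos: [0.572, -0.3384, 0.173]
tool_rot: [-2.221, -2.222, -0.0]
contact_force: [0.0, 0.0, -0.0]
opening: 0.0597
grip_force: 0.0
```

```bash
python3 look.py blue .573 -.339 .004
python3 - <<'E'
from h import *
for n in ("scene","side"):
    T,im=shot(n); print(n,fit(n,cmask(im,"yellow"),(.515,-.023),.0165,.101,.128))
E
```

```text
tcp [ 0.572  -0.3384  0.173 ] wrist (array([ 0.5741, -0.3392]), np.float64(0.8880784717746718))
scene blue (array([ 0.5701, -0.3428]), np.float64(0.7599652781974052))
scene red (array([ 0.4802, -0.3398]), np.float64(0.8486922170626046))
scene (array([ 0.51149692, -0.02305731]), np.float64(0.926549985503462))
side (array([ 0.51334785, -0.02126431]), np.float64(0.9389647611948496))
```

Call:
{"method": "advance", "body": {
  "plan": [
    {"jaw": 0.06, "sy": 0.001, "sz": 0.03},
    {"jaw": 0.06, "sy": 0.001, "sz": 0.055},
    {"jaw": 0.06, "sy": 0.001, "sz": 0.068},
    {"jaw": 0.06, "sy": 0.001, "sz": 0.068},
    {"jaw": 0.06, "sy": 0.001, "sz": 0.068},
    {"jaw": 0.06, "sy": 0.001, "sz": 0.068},
    {"jaw": 0.02, "sy": 0.001, "sz": 0.068},
    {"jaw": 0.02, "sy": 0.001, "sz": 0.068},
    {"jaw": 0.02, "sy": 0.001, "sz": 0.068},
    {"jaw": 0.02, "sy": 0.001, "sz": 0.068},
    {"jaw": 0.02, "sy": 0.001, "sz": 0.068},
    {"jaw": 0.02, "sy": 0.001, "sz": 0.068}
  ],
  "grip_force": 40
}}

```text
t: 33.47
tool_pos: [0.5738, -0.3398, 0.107]
tool_rot: [2.219, 2.219, 0.0]
contact_force: [-1.2, 0.7, 5.6]
opening: 0.0317
grip_force: 39.6
```

Call:
{"method": "advance", "body": {
  "plan": [
    {"jaw": 0.02, "sz": -0.01},
    {"jaw": 0.02, "sz": -0.04},
    {"jaw": 0.02, "sz": -0.07},
    {"jaw": 0.02, "sx": 0.01, "sy": 0.002, "sz": -0.09},
    {"jaw": 0.02, "sx": 0.03, "sy": 0.005, "sz": -0.095},
    {"jaw": 0.02, "sx": 0.06, "sy": 0.01, "sz": -0.095},
    {"jaw": 0.02, "sx": 0.095, "sy": 0.015, "sz": -0.095},
    {"jaw": 0.02, "sx": 0.13, "sy": 0.02, "sz": -0.095},
    {"jaw": 0.02, "sx": 0.165, "sy": 0.025, "sz": -0.095},
    {"jaw": 0.02, "sx": 0.195, "sy": 0.03, "sz": -0.095},
    {"jaw": 0.02, "sx": 0.22, "sy": 0.034, "sz": -0.09},
    {"jaw": 0.02, "sx": 0.235, "sy": 0.036, "sz": -0.075},
    {"jaw": 0.02, "sx": 0.239, "sy": 0.036, "sz": -0.05},
    {"jaw": 0.02, "sx": 0.239, "sy": 0.036, "sz": -0.03},
    {"jaw": 0.02, "sx": 0.239, "sy": 0.036, "sz": -0.02},
    {"jaw": 0.02, "sx": 0.239, "sy": 0.036, "sz": -0.02},
    {"jaw": 0.02, "sx": 0.239, "sy": 0.036, "sz": -0.02},
    {"jaw": 0.02, "sx": 0.239, "sy": 0.036, "sz": -0.02}
  ]
}}

```text
t: 34.97
tool_pos: [0.6099, -0.1006, 0.1264]
tool_rot: [2.221, 2.219, 0.002]
contact_force: [0.3, 0.3, -0.2]
opening: 0.0314
grip_force: 40.0
```

Call:
{"method": "advance", "body": {
  "plan": [
    {"jaw": 0.02, "sx": 0.001, "sy": -0.0005, "sz": 0.004},
    {"jaw": 0.02, "sx": 0.001, "sy": -0.0005, "sz": 0.007},
    {"jaw": 0.02, "sx": 0.001, "sy": -0.0005, "sz": 0.0095},
    {"jaw": 0.02, "sx": 0.001, "sy": -0.0005, "sz": 0.011},
    {"jaw": 0.02, "sx": 0.001, "sy": -0.0005, "sz": 0.011},
    {"jaw": 0.02, "sx": 0.001, "sy": -0.0005, "sz": 0.011},
    {"jaw": 0.02, "sx": 0.001, "sy": -0.0005, "sz": 0.011}
  ]
}}

```text
t: 35.55
tool_pos: [0.6092, -0.0994, 0.116]
tool_rot: [2.22, 2.22, 0.001]
contact_force: [-2.9, -0.2, 5.2]
opening: 0.0319
grip_force: 40.9
```

Call:
{"method": "advance", "body": {
  "plan": [
    {"jaw": 0.06},
    {"jaw": 0.06},
    {"jaw": 0.06},
    {"jaw": 0.06, "sz": -0.02},
    {"jaw": 0.06, "sz": -0.05},
    {"jaw": 0.06, "sz": -0.08},
    {"jaw": 0.06, "sx": -0.02, "sy": -0.01, "sz": -0.09},
    {"jaw": 0.06, "sx": -0.05, "sy": -0.026, "sz": -0.09},
    {"jaw": 0.06, "sx": -0.08, "sy": -0.042, "sz": -0.09},
    {"jaw": 0.06, "sx": -0.11, "sy": -0.058, "sz": -0.09},
    {"jaw": 0.06, "sx": -0.14, "sy": -0.074, "sz": -0.09},
    {"jaw": 0.06, "sx": -0.17, "sy": -0.09, "sz": -0.09},
    {"jaw": 0.06, "sx": -0.2, "sy": -0.106, "sz": -0.09},
    {"jaw": 0.06, "sx": -0.225, "sy": -0.119, "sz": -0.09},
    {"jaw": 0.06, "sx": -0.24, "sy": -0.127, "sz": -0.08},
    {"jaw": 0.06, "sx": -0.2405, "sy": -0.127, "sz": -0.06},
    {"jaw": 0.06, "sx": -0.2405, "sy": -0.127, "sz": -0.06},
    {"jaw": 0.06, "sx": -0.2405, "sy": -0.127, "sz": -0.06},
    {"jaw": 0.06, "sx": -0.2405, "sy": -0.127, "sz": -0.06}
  ]
}}

```text
t: 37.13
tool_pos: [0.4818, -0.3392, 0.1742]
tool_rot: [2.221, 2.222, 0.0]
contact_force: [-0.3, -0.2, 1.3]
opening: 0.0597
grip_force: 0.0
```

```bash
python3 look.py red .482 -.34 .004
```

```text
tcp [ 0.4818 -0.3392  0.1742] wrist (array([ 0.4819, -0.3399]), np.float64(0.9150417173787916))
scene red (array([ 0.48  , -0.3403]), np.float64(0.8754246580795874))
```

Call:
{"method": "advance", "body": {
  "plan": [
    {"jaw": 0.06, "sx": -0.0005, "sz": 0.03},
    {"jaw": 0.06, "sx": -0.0005, "sz": 0.055},
    {"jaw": 0.06, "sx": -0.0005, "sz": 0.069},
    {"jaw": 0.06, "sx": -0.0005, "sz": 0.069},
    {"jaw": 0.06, "sx": -0.0005, "sz": 0.069},
    {"jaw": 0.06, "sx": -0.0005, "sz": 0.069},
    {"jaw": 0.02, "sx": -0.0005, "sz": 0.069},
    {"jaw": 0.02, "sx": -0.0005, "sz": 0.069},
    {"jaw": 0.02, "sx": -0.0005, "sz": 0.069},
    {"jaw": 0.02, "sx": -0.0005, "sz": 0.069},
    {"jaw": 0.02, "sx": -0.0005, "sz": 0.069},
    {"jaw": 0.02, "sx": -0.0005, "sz": 0.069}
  ],
  "grip_force": 40
}}

```text
t: 38.23
tool_pos: [0.4822, -0.3409, 0.1068]
tool_rot: [2.22, 2.219, -0.0]
contact_force: [-2.0, -0.2, 6.5]
opening: 0.0316
grip_force: 39.4
```

Call:
{"method": "advance", "body": {
  "plan": [
    {"jaw": 0.02, "sz": -0.01},
    {"jaw": 0.02, "sz": -0.04},
    {"jaw": 0.02, "sz": -0.075},
    {"jaw": 0.02, "sz": -0.11},
    {"jaw": 0.02, "sx": 0.01, "sy": 0.003, "sz": -0.14},
    {"jaw": 0.02, "sx": 0.035, "sy": 0.01, "sz": -0.15},
    {"jaw": 0.02, "sx": 0.07, "sy": 0.018, "sz": -0.15},
    {"jaw": 0.02, "sx": 0.105, "sy": 0.027, "sz": -0.15},
    {"jaw": 0.02, "sx": 0.14, "sy": 0.036, "sz": -0.15},
    {"jaw": 0.02, "sx": 0.175, "sy": 0.045, "sz": -0.15},
    {"jaw": 0.02, "sx": 0.21, "sy": 0.054, "sz": -0.15},
    {"jaw": 0.02, "sx": 0.245, "sy": 0.063, "sz": -0.15},
    {"jaw": 0.02, "sx": 0.28, "sy": 0.072, "sz": -0.15},
    {"jaw": 0.02, "sx": 0.315, "sy": 0.082, "sz": -0.15},
    {"jaw": 0.02, "sx": 0.35, "sy": 0.092, "sz": -0.15},
    {"jaw": 0.02, "sx": 0.38, "sy": 0.1, "sz": -0.15},
    {"jaw": 0.02, "sx": 0.4, "sy": 0.106, "sz": -0.15},
    {"jaw": 0.02, "sx": 0.4095, "sy": 0.108, "sz": -0.14},
    {"jaw": 0.02, "sx": 0.4095, "sy": 0.108, "sz": -0.11},
    {"jaw": 0.02, "sx": 0.4095, "sy": 0.108, "sz": -0.08}
  ]
}}

```text
t: 39.9
tool_pos: [0.5904, 0.0699, 0.1853]
tool_rot: [2.218, 2.221, 0.004]
contact_force: [0.7, 0.5, -1.3]
opening: 0.0316
grip_force: 40.1
```

Call:
{"method": "advance", "body": {
  "plan": [
    {"jaw": 0.02, "sz": 0.03},
    {"jaw": 0.02, "sz": 0.05},
    {"jaw": 0.02, "sz": 0.06},
    {"jaw": 0.02, "sz": 0.06},
    {"jaw": 0.02, "sz": 0.06},
    {"jaw": 0.02, "sz": 0.06}
  ]
}}

```text
t: 40.4
tool_pos: [0.5907, 0.0692, 0.1268]
tool_rot: [2.22, 2.219, 0.003]
contact_force: [1.1, 0.4, -1.2]
opening: 0.0315
grip_force: 40.0
```

Call:
{"method": "advance", "body": {
  "plan": [
    {"jaw": 0.02, "sx": 0.0005, "sz": 0.004},
    {"jaw": 0.02, "sx": 0.0005, "sz": 0.007},
    {"jaw": 0.02, "sx": 0.0005, "sz": 0.0095},
    {"jaw": 0.02, "sx": 0.0005, "sz": 0.0115},
    {"jaw": 0.02, "sx": 0.0005, "sz": 0.0115},
    {"jaw": 0.02, "sx": 0.0005, "sz": 0.0115},
    {"jaw": 0.02, "sx": 0.0005, "sz": 0.0115}
  ]
}}

```text
t: 40.98
tool_pos: [0.5903, 0.0701, 0.1158]
tool_rot: [2.22, 2.221, 0.002]
contact_force: [-3.7, 0.5, 7.8]
opening: 0.0315
grip_force: 41.1
```

Call:
{"method": "advance", "body": {
  "plan": [
    {"jaw": 0.06},
    {"jaw": 0.06},
    {"jaw": 0.06},
    {"jaw": 0.06, "sz": -0.02},
    {"jaw": 0.06, "sz": -0.05},
    {"jaw": 0.06, "sz": -0.08},
    {"jaw": 0.06, "sz": -0.12},
    {"jaw": 0.06, "sx": 0.03, "sy": -0.01, "sz": -0.14},
    {"jaw": 0.06, "sx": 0.06, "sy": -0.02, "sz": -0.14},
    {"jaw": 0.06, "sx": 0.06, "sy": -0.02, "sz": -0.14},
    {"jaw": 0.06, "sx": 0.06, "sy": -0.02, "sz": -0.14},
    {"jaw": 0.06, "sx": 0.06, "sy": -0.02, "sz": -0.14},
    {"jaw": 0.06, "sx": 0.06, "sy": -0.02, "sz": -0.14}
  ]
}}

```text
t: 42.07
tool_pos: [0.5693, 0.1292, 0.2521]
tool_rot: [-2.222, -2.22, 0.003]
contact_force: [0.9, 0.0, 0.5]
opening: 0.0598
grip_force: 0.0
```

```bash
python3 - <<'E'
from h import *
np.set_printoptions(precision=4,suppress=True)
for n in ("scene","side"):
    T,im=shot(n,n+"9.png")
    for c,g in {"red":(.59,.07),"yellow":(.515,-.023),"blue":(.609,-.099)}.items(): print(n,c,*fit(n,cmask(im,c),g,.0165,.101,.128))
    for t in ("jar","meter"):
        for a in ctrl.tip_of(n,t)[:1]: print(t,a["p"],ray(n,a["xy"],.038 if t=="jar" else 0))
E
```

```text
scene red [0.5887 0.0704] 0.8709987505672021
scene yellow [ 0.5115 -0.0231] 0.9265949238913145
scene blue [ 0.6075 -0.0996] 0.8558090307695697
jar 0.78 [0.4718 0.3    0.038 ]
meter 0.95 [ 0.3704 -0.0459 -0.    ]
side red [0.5887 0.0719] 0.8943321212187292
side yellow [ 0.5133 -0.0213] 0.9389647611948496
side blue [ 0.6086 -0.0981] 0.7811058640646354
jar 0.74 [0.4736 0.2998 0.038 ]
meter 0.71 [ 0.3645 -0.0565  0.    ]
```

View pics/scene9.png

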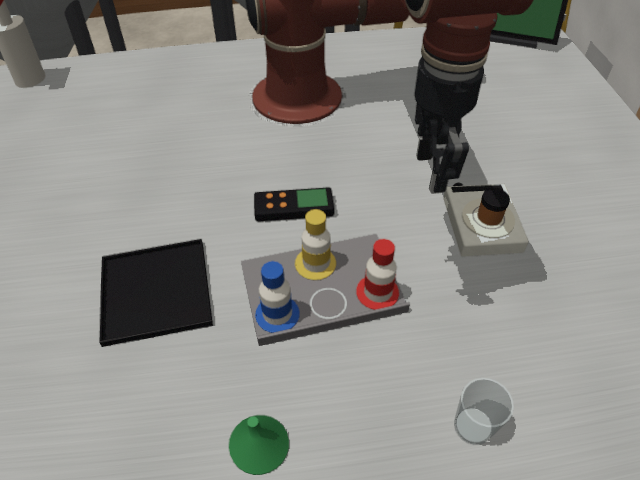

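Each bottle stands on its own pad, with bases at (278,313), (316,263) and (378,291). The jar is centred in the ring at (491,215), the meter hasn't moved, and the gripper is clear of everything.

```bash
python3 -c "
from station import ctrl
print(ctrl.finish_job())"
```

```text
the job is handed in; nothing more can be done
None
```

I handed the job in at about 42 s: by the final camera check, the jar is centred on the stirrer plate, each bottle is back on its own pad, all within about 4 mm of centre and upright, and the meter is untouched; no verdict was returned.

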